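# Find the zone button that still snaps and throw its lever

### The job

Damp has got into the four-zone watering board on the shed shelf: three of its push buttons have gone soft and one still snaps over. Press the buttons gently and slowly, one at a time, until you feel which one snaps, never driving any button down onto its stop. Then throw the toggle lever of that same station fully over, away from its button, leave the other three levers as they are, let all the buttons come back out, and do not disturb anything else on the shelf.

Things in the scene. Friction and masses are not known exactly. Their poses are not given: they have to be found in the camera images.
- board: grey plastic zone board fixed on the shelf, 200 x 310 x 30 mm (x, y, z), origin on its underside, x pointing away from the robot. On it, 72 mm apart along y, four look-alike black stations: plate 165 x 62 mm standing 4 to 16 mm proud of the board (differs, find by touch), an aluminium push button at the robot's side (50 mm nearer than the origin) and a toggle lever with a black ball behind it
- place_1 (a point): place 1 of 4, counted from the board's +y end: point on the axis of the push button there, level with the GREY BOARD'S TOP FACE (30 mm above the shelf). The button (flat, diameter 30 mm, in a collar of diameter 44 mm, 12 mm high) stands out 26 mm above its plate, so its top is 30 to 42 mm above this point. Site x points from the button to the lever of its station
- place_2 (a point): place 2 of 4, counted from the board's +y end: point on the axis of the push button there, level with the GREY BOARD'S TOP FACE (30 mm above the shelf). The button (flat, diameter 30 mm, in a collar of diameter 44 mm, 12 mm high) stands out 26 mm above its plate, so its top is 30 to 42 mm above this point. Site x points from the button to the lever of its station
- place_3 (a point): place 3 of 4, counted from the board's +y end: point on the axis of the push button there, level with the GREY BOARD'S TOP FACE (30 mm above the shelf). The button (flat, diameter 30 mm, in a collar of diameter 44 mm, 12 mm high) stands out 26 mm above its plate, so its top is 30 to 42 mm above this point. Site x points from the button to the lever of its station
- place_4 (a point): place 4 of 4, counted from the board's +y end: point on the axis of the push button there, level with the GREY BOARD'S TOP FACE (30 mm above the shelf). The button (flat, diameter 30 mm, in a collar of diameter 44 mm, 12 mm high) stands out 26 mm above its plate, so its top is 30 to 42 mm above this point. Site x points from the button to the lever of its station
- key_p (a joint): travel of one of the push buttons (m, 0 = out, 0.010 = on its stop); in which place changes every time. All four spring back. Three are soft: force rises evenly from 1 to 1.5 N to between 3.5 and 7.5 N at the stop, with no drop. One is sound: rises to about 5.5 N at 3.9 mm, snaps over, falls to about 3 N at 7.5 mm, then rises again
- lever_p (a joint): toggle lever on the station of key_p (rad, 0 = leaning back to its button, 1.0 = fully thrown; starts 0 to 0.12). Pivot 100 mm beyond the button axis, ball of diameter 26 mm on a rod 50 mm from the pivot. At 0 the ball's centre is 24 mm nearer the button than the pivot, at 1.0 24 mm beyond it; in both 40 mm above the top of its unpressed button. Moves at 1 to 2 N, stays where left
- key_q (a joint): travel of one of the push buttons (m, 0 = out, 0.010 = on its stop); in which place changes every time. All four spring back. Three are soft: force rises evenly from 1 to 1.5 N to between 3.5 and 7.5 N at the stop, with no drop. One is sound: rises to about 5.5 N at 3.9 mm, snaps over, falls to about 3 N at 7.5 mm, then rises again
- lever_q (a joint): toggle lever on the station of key_q (rad, 0 = leaning back to its button, 1.0 = fully thrown; starts 0 to 0.12). Pivot 100 mm beyond the button axis, ball of diameter 26 mm on a rod 50 mm from the pivot. At 0 the ball's centre is 24 mm nearer the button than the pivot, at 1.0 24 mm beyond it; in both 40 mm above the top of its unpressed button. Moves at 1 to 2 N, stays where left
- key_r (a joint): travel of one of the push buttons (m, 0 = out, 0.010 = on its stop); in which place changes every time. All four spring back. Three are soft: force rises evenly from 1 to 1.5 N to between 3.5 and 7.5 N at the stop, with no drop. One is sound: rises to about 5.5 N at 3.9 mm, snaps over, falls to about 3 N at 7.5 mm, then rises again
- lever_r (a joint): toggle lever on the station of key_r (rad, 0 = leaning back to its button, 1.0 = fully thrown; starts 0 to 0.12). Pivot 100 mm beyond the button axis, ball of diameter 26 mm on a rod 50 mm from the pivot. At 0 the ball's centre is 24 mm nearer the button than the pivot, at 1.0 24 mm beyond it; in both 40 mm above the top of its unpressed button. Moves at 1 to 2 N, stays where left
- key_s (a joint): travel of one of the push buttons (m, 0 = out, 0.010 = on its stop); in which place changes every time. All four spring back. Three are soft: force rises evenly from 1 to 1.5 N to between 3.5 and 7.5 N at the stop, with no drop. One is sound: rises to about 5.5 N at 3.9 mm, snaps over, falls to about 3 N at 7.5 mm, then rises again
- lever_s (a joint): toggle lever on the station of key_s (rad, 0 = leaning back to its button, 1.0 = fully thrown; starts 0 to 0.12). Pivot 100 mm beyond the button axis, ball of diameter 26 mm on a rod 50 mm from the pivot. At 0 the ball's centre is 24 mm nearer the button than the pivot, at 1.0 24 mm beyond it; in both 40 mm above the top of its unpressed button. Moves at 1 to 2 N, stays where left
- white_pot: bystander: white ceramic pot, diameter 104 mm, 100 mm high, origin under its middle
- clay_pot: bystander close to the board's +y end: small terracotta pot, diameter 70 mm, 60 mm high, origin under its middle
- seed_tin: bystander close to the board's -y end: seed tin, diameter 66 mm, 75 mm high, origin under its middle
- trowel: bystander beyond the board: trowel lying along the board's y, 300 mm long, 66 mm wide, 28 mm high, wooden handle; its x points to the blade
- coupling: bystander between board and robot: brass hose coupling standing up, diameter 38 mm, 35 mm high, origin under its middle
- nozzle: bystander right of the board: brass hose nozzle standing up, diameter 44 mm, 100 mm high, origin under its middle

How it is judged:
By the outcome, as a careful person would: the job done as asked, in the order asked, and still so for the second after the job is handed in, with the robot touching nothing.
It also fails if it takes over 72 s, if anything falls off the work surface, if the arm or the gripper's body presses on something with over 40 N, if the wrist force passes 120 N, or if a joint passes its speed limit or range.

### The arm

A 6-joint arm with a two-finger parallel gripper is mounted at the origin on the work surface. World frame = base frame: x ahead of the robot, y to its left, z up, the work surface at z = 0. Lengths are in m, angles in rad, forces in N, time in s.
With the tool pointing down it reaches from about 0.275 to 0.725 m from the base axis. Payload 15.9 kg.
Tool frame: the origin (TCP) lies midway between the tips of the shut fingers; the grasp point (between the pads) lies 19 mm behind it; z points along the fingers, y is the direction in which the jaws open and shut (so a half turn about z gives the same grasp; the last joint's range is limited). The gripper opens to 85 mm and grips with 20 to 120 N. Pads are 22 mm wide; open, the fingers measure 114 mm over their backs; the gripper's body (76 mm by 85 mm) begins 54 mm behind the grasp point. The pads swing forward as they close: fully open they stand 13 mm farther back than shut.
Start: joints at [0, 0.213, -0.034, 1.323, 0, 1.571], TCP at [0.5, -0, 0.231] pointing down, gripper open.
Joint ranges: [-2.98, 2.98], [-0.74, 1.72], [-1.14, 1.35], [-2.1, 2.04], [-1.57, 1.44], [-3.14, 3.14]. Speed limits (rad/s): [1.89, 1.89, 2.39, 2.57, 3.14, 3.14].

### API

Orientations are given as [roll, pitch, yaw] about the fixed x, y, z axes, in that order (R = Rz(yaw) Ry(pitch) Rx(roll)).
In Python, from workcell import * gives the robot as it stands.
- The arm moves only by the tool play_rows, never from a script. Its arguments are lists of equal length, an entry for each row: "xyz": the shift along the tool's x, y, z in m, a list of three; "dr": the turn, a rotation vector about the tool's x, y, z in rad, a list of three; "hand": the opening, from 0 (shut) to 1 (fully open). A call has 1 to 12 rows; each row is the pose to reach, as a shift and turn from the pose commanded when the call began, along the tool's axes at that moment; what a row does not reach only later rows make up. A row lasts 1/10 s, in which the tool goes at most 50 mm and 8.59 degrees, less where a joint would pass 70% of its speed; a pose out of reach is approached as far as the arm can. A call with a gripper value outside its range is refused whole. The fingers move at their own pace and stop on an object; "force" is the grip in N (left out, the last holds). Time passes only in rows, so rows that repeat a pose let the fingers close. It gives the time, the measured TCP pose, the force and the opening at its end, in the units of the state.
- observe(): the state, without advancing time (a new reading comes with each control period).
- read_camera(name): name is "scene" or "side" or "wrist"; returns the picture (400x640x3 uint8, red, green, blue); there is no depth.
- camera_info(name): a dict with "fovy" (degrees; the focal length in pixels is half the picture's height over the tangent of half this angle, whatever the lens; pixels are square), "cx", "cy" (the principal point, pixels), "T" (4x4, takes a point from camera to world coordinates). Camera axes: x right, y down, z forward; pixel columns grow to the right and rows downward; lengths in m; the calibration is good to about 2 mm. A picture is of the moment at which its call begins: read the wrist's pose just before it. camera_info takes no time and is no camera call; for the wrist camera it gives the pose at the moment of the call.
- sign_off(): hands the job in, once; it reports no verdict.
The state is a dict: "time": time; "q": joint angles; "dq": joint speeds; "tau": joint torques, N m; "eef_pos": TCP position; "eef_rot": TCP orientation; "contact_force": force on the tool from outside, world axes, zero at the start; "torque": the same for the moment, N m; "grip_width": opening from 0.0 (shut) to 1.0 (fully open).
Only numpy, scipy, OpenCV 4.12 (cv2) and the standard library are available. Lean on these libraries where they do the work, as an engineer would, in place of code of your own. Each camera call takes 0.05 s, during which the arm holds its last target.

## Working session

There is one attempt and no reset: what is moved stays moved. The work goes in short steps, Python scripts to look and compute and a tool call to move; the robot and the scene stay as the last step left them, time stands still between calls to the robot, and variables do not carry over. Pictures are saved under pics/ and viewed, and the job is handed in when it is done.

Besides the shell and the picture viewer there is one more tool, called after "Request:" as name(argument=value, ...) on one line, values as JSON. play_rows: Moves the arm, as the interface text tells. Its arguments: {"type":"object","properties":{"xyz":{"type":"array"},"dr":{"type":"array"},"hand":{"type":"array"},"force":{"type":"number"}},"required":["xyz","dr","hand"]}

```bash
mkdir -p pics; ls
python3 - <<'E'
from workcell import *
import cv2
for n in ("scene","side","wrist"):
    i=camera_info(n); im=read_camera(n); cv2.imwrite(f"pics/a_{n}.png",im[:,:,::-1]); print(n,i)
s=observe(); print(s)
E
```

```text
pics
scene {'fovy': 47.56318376374109, 'cx': 324.7845100461733, 'cy': 201.8785869080797, 'T': array([[-0.88574723,  0.40444755, -0.22775871,  0.89512412],
       [ 0.46416228,  0.7693604 , -0.43890541,  0.65579711],
       [-0.00228569, -0.49447625, -0.86918814,  1.36406707],
       [ 0.        ,  0.        ,  0.        ,  1.        ]])}
side {'fovy': 42.09101191435893, 'cx': 314.87654380207243, 'cy': 195.28381819234772, 'T': array([[-0.92146629, -0.20180995,  0.3319226 ,  0.07271264],
       [-0.38818908,  0.51019173, -0.76747224,  1.15868246],
       [-0.01446063, -0.83604853, -0.54846491,  0.87989418],
       [ 0.        ,  0.        ,  0.        ,  1.        ]])}
wrist {'fovy': 63.095791890374976, 'cx': 318.1722006283449, 'cy': 203.96674333588925, 'T': array([[ 9.99999822e-01,  5.62566267e-04, -1.97870079e-04,
         5.00034017e-01],
       [ 4.72004208e-04, -9.49441860e-01, -3.13942560e-01,
         7.95236028e-02],
       [-3.64479630e-04,  3.13942410e-01, -9.49441957e-01,
         3.72851623e-01],
       [ 0.00000000e+00,  0.00000000e+00,  0.00000000e+00,
         1.00000000e+00]])}
{'time': 0.15, 'q': array([ 3.26729714e-05,  2.13254625e-01, -3.48517561e-02,  1.32348636e+00,
       -1.55602258e-05,  1.57080927e+00]), 'dq': array([-0.00035233, -0.00053851,  0.00270221, -0.00123443, -0.00210919,
        0.00057209]), 'tau': array([ 7.54873927e-04, -6.86405826e+01,  4.87247872e+01,  1.30636684e-02,
        8.93374795e-05, -4.25830592e-06]), 'eef_pos': array([4.99767066e-01, 1.14180678e-05, 2.30949173e-01]), 'eef_rot': array([-3.14079624e+00,  1.55705327e-05,  1.57081606e+00]), 'contact_force': array([ 0.46475849, -0.21636154,  0.43140883]), 'torque': array([-0.00275078, -0.01951154,  0.02203012]), 'grip_width': 1.0018590511326404}
```

View pics/a_scene.png

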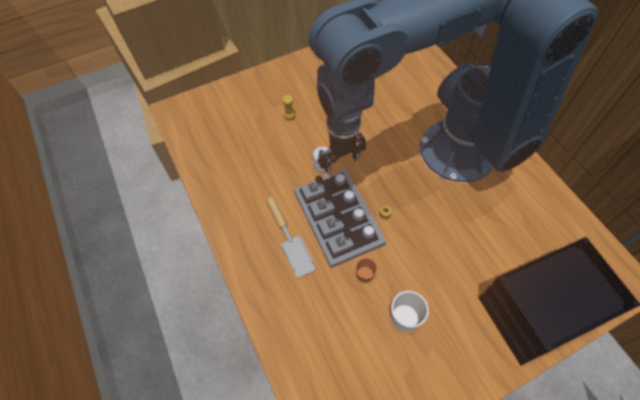

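View pics/a_side.png

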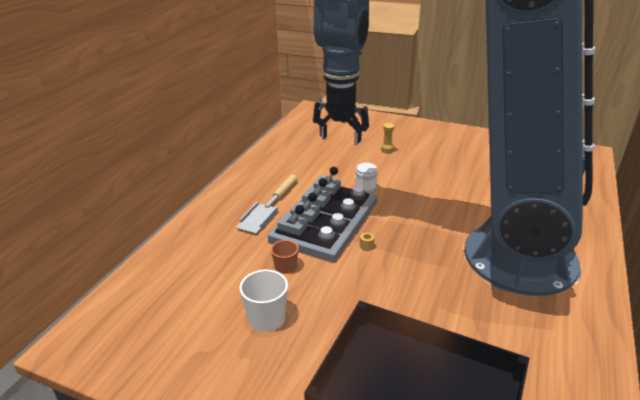

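View pics/a_wrist.png

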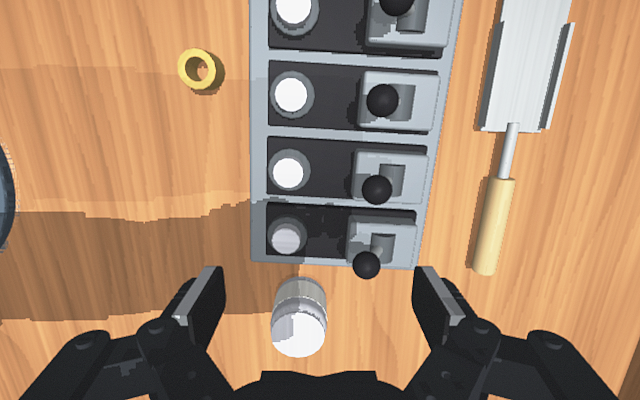

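```bash
cat > h.py <<'E'
import numpy as np
def ray(info,u,v,H=400):
    f=H/2/np.tan(np.radians(info['fovy']/2))
    d=np.array([(u-info['cx'])/f,(v-info['cy'])/f,1.])
    return info['T'][:3,3],info['T'][:3,:3]@d
def onz(info,u,v,z):
    o,d=ray(info,u,v); return o+d*(z-o[2])/d[2]
def proj(info,P):
    f=200/np.tan(np.radians(info['fovy']/2))
    T=info['T'];p=T[:3,:3].T@(np.asarray(P)-T[:3,3])
    return info['cx']+f*p[0]/p[2],info['cy']+f*p[1]/p[2]
E
python3 - <<'E'
from workcell import *
from h import *
i=camera_info("wrist")
for n,u,v,z in [("b4",286,240,.066),("b3",288,172,.066),("b2",291,95,.066),("b1",292,6,.066),("BL",250,262,.03),("BR",414,268,.03),("tin",299,335,.075),("coupl",200,70,.035)]:
    print(n,onz(i,u,v,z).round(4))
i=camera_info("scene")
for n,u,v,z in [("b4",340,181,.066),("b3",349,196,.066),("b2",358,213,.066),("b1",368,231,.066),("nozzle",288,100,.1)]:
    print(n,onz(i,u,v,z).round(4))
E
```

```text
b4 [ 0.4669 -0.0611  0.066 ]
b3 [0.471  0.0104 0.066 ]
b2 [0.4757 0.0806 0.066 ]
b1 [0.4783 0.1503 0.066 ]
BL [ 0.4198 -0.1059  0.03  ]
BR [ 0.6137 -0.1138  0.03  ]
tin [ 0.4788 -0.1723  0.075 ]
coupl [0.3863 0.1034 0.035 ]
b4 [ 0.4718 -0.0476  0.066 ]
b3 [0.4735 0.0178 0.066 ]
b2 [0.4789 0.0872 0.066 ]
b1 [0.4829 0.1583 0.066 ]
nozzle [ 0.4836 -0.4269  0.1   ]
```

Request:
play_rows(xyz=[[0.03,-0.01,-0.02],[0.06,-0.02,-0.04],[0.09,-0.03,-0.06],[0.09,-0.03,-0.06],[0.09,-0.03,-0.06]], dr=[[0,0,0],[0,0,0],[0,0,0],[0,0,0],[0,0,0]], hand=[0,0,0,0,0])

```text
time: 0.65
eef_pos: [0.47, 0.0904, 0.2913]
eef_rot: [3.141, 0.0, 1.572]
contact_force: [-0.0, -0.1, 0.2]
grip_width: 0.144
```

Run:
```python
from workcell import *
import cv2,pickle
s=observe();i=camera_info("wrist"); im=read_camera("wrist"); cv2.imwrite("pics/b_wrist.png",im[:,:,::-1])
pickle.dump(i,open("b.pkl","wb")); print(s['eef_pos'],s['eef_rot'],s['grip_width'],s['time'],s['contact_force'])
```

```text
[0.47002618 0.09037415 0.29129009] [3.14118956e+00 1.58283842e-04 1.57225924e+00] 0.14387581109433067 0.65 [-0.02521866 -0.11685627  0.19908529]
```

View pics/b_wrist.png

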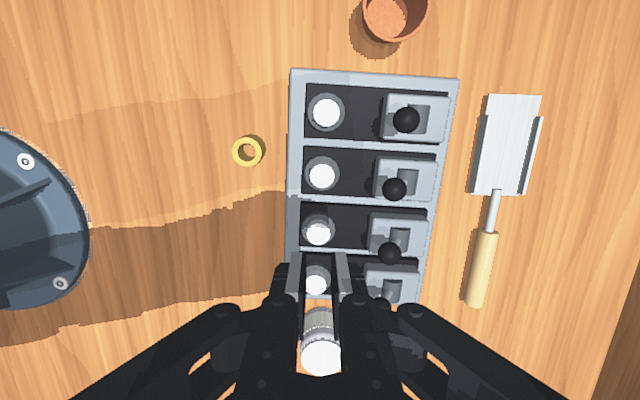

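Run:
```python
import cv2,numpy as np
a=cv2.imread("pics/a_wrist.png");b=cv2.imread("pics/b_wrist.png")
for n,im in (("a",a),("b",b)):
    g=im.min(axis=2)
    for th in (170,215):
        m=((g>th)).astype(np.uint8)
        k,l,st,c=cv2.connectedComponentsWithStats(m)
        for j in range(1,k):
            if st[j,4]>150 and 250<c[j][0]<360 : print(n,th,st[j],c[j].round(1))
cv2.imwrite("pics/c.png",np.hstack([cv2.resize(b[60:310,280:380],None,fx=2.4,fy=2.4,interpolation=3),cv2.resize(a[0:280,240:360],None,fx=2.1,fy=2.1,interpolation=3)[:588].copy() if 0 else cv2.resize(a[0:250,245:345],None,fx=2.4,fy=2.4,interpolation=3)]))
```

```text
a 170 [  251     0   211   269 12812] [359.5 125.5]
a 170 [276   0  35  24 676] [293.2   9.6]
a 170 [275  78  32  34 852] [290.5  94.2]
a 170 [273 158  30  30 713] [287.7 172.5]
a 170 [272 229  28  24 519] [285.3 240.7]
a 170 [305 258  42   7 210] [325.1 261. ]
a 170 [ 271  304   56   54 2084] [299.  332.8]
a 215 [276   0  35  23 655] [293.3   9.5]
a 215 [275  78  32  33 815] [290.6  94.1]
a 215 [273 159  30  29 674] [287.7 172.6]
a 215 [ 273  312   52   45 1406] [302.4 336.7]
b 170 [313  99  27  28 592] [326.1 112.3]
b 170 [309 164  26  24 491] [321.8 175.5]
b 170 [306 223  25  22 413] [317.9 233.9]
b 170 [301 247  68   7 212] [334.4 249.9]
b 170 [306 275  25  25 435] [315.9 286.9]
b 170 [ 300  333   41   43 1370] [320.6 355.1]
b 215 [313  99  27  28 567] [326.1 112.2]
b 215 [310 164  25  24 468] [321.8 175.6]
b 215 [307 225  23  20 357] [317.8 234.8]
b 215 [306 275  21  20 333] [315.2 284.7]
b 215 [ 301  341   40   35 1151] [321.2 358.1]
```

View pics/c.png

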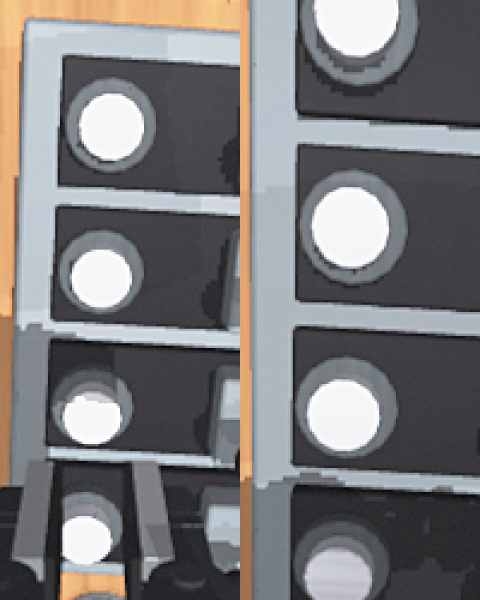

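```bash
cat > fit.py <<'E'
import numpy as np,pickle
from workcell import camera_info
from h import *
from scipy.optimize import least_squares
B=pickle.load(open("b.pkl","rb"))
A={'fovy':B['fovy'],'cx':B['cx'],'cy':B['cy'],'T':np.array([[ 9.99999822e-01,5.62566267e-04,-1.97870079e-04,.500034],[4.72004208e-04,-9.49441860e-01,-3.13942560e-01,.0795236],[-3.64479630e-04,3.13942410e-01,-9.49441957e-01,.372851623],[0,0,0,1]])}
def loc(p,x,y,z):
    c,s=np.cos(p[2]),np.sin(p[2]); return [p[0]+c*x-s*y,p[1]+s*x+c*y,z]
Y=[.108,.036,-.036,-.108]
obs=[(A,2,(290.5,94.2)),(A,3,(287.7,172.6)),(A,4,(285.3,241)),(B,1,(326.1,112.3)),(B,2,(321.8,175.5)),(B,3,(317.9,234.8)),(B,4,(315.2,284.7))]
cor=[(B,(-.1,.155),(290.5,68)),(B,(.1,.155),(459,78)),(A,(-.1,-.155),(250,262)),(A,(.1,-.155),(414,268))]
def res(p):
    r=[]
    for c,k,uv in obs:
        r+=list(np.array(proj(c,loc(p,-.05,Y[k-1],p[2+k])))-uv)
    for c,xy,uv in cor: r+=list((np.array(proj(c,loc(p,*xy,.03)))-uv)*.7)
    r+=list((np.array(p[3:])-.066)/.004*1.0)
    return np.array(r)
s=least_squares(res,[.52,.05,0,.066,.066,.066,.066])
if __name__=="__main__":
    print(s.x.round(4)); print(res(s.x).round(1))
    for k in range(4):
        print(k+1,"button",np.round(loc(s.x,-.05,Y[k],s.x[3+k]),4),"pivot",np.round(loc(s.x,.05,Y[k],0),4))
E
python3 fit.py
```

```text
[ 0.5234  0.0426 -0.0594  0.0658  0.064   0.0672  0.0657]
[ 0.6 -0.3  0.6  0.4  1.  -0.1  0.8 -0.1  0.7  0.9  0.8 -0.4  0.1  0.3
 -3.7 -1.8 -0.4 -0.8 -3.1  0.1  0.   2.2 -0.1 -0.5  0.3 -0.1]
1 button [0.4799 0.1534 0.0658] pivot [0.5797 0.1475 0.    ]
2 button [0.4756 0.0815 0.064 ] pivot [0.5755 0.0756 0.    ]
3 button [0.4714 0.0097 0.0672] pivot [0.5712 0.0037 0.    ]
4 button [ 0.4671 -0.0622  0.0657] pivot [ 0.5669 -0.0681  0.    ]
```

Request:
play_rows(xyz=[[-0.009,0.0056,0.04],[-0.009,0.0056,0.08],[-0.009,0.0056,0.12],[-0.009,0.0056,0.16],[-0.009,0.0056,0.19],[-0.009,0.0056,0.21],[-0.009,0.0056,0.213],[-0.009,0.0056,0.213],[-0.009,0.0056,0.213],[-0.009,0.0056,0.213]], dr=[[0,0,0],[0,0,0],[0,0,0],[0,0,0],[0,0,0],[0,0,0],[0,0,0],[0,0,0],[0,0,0],[0,0,0]], hand=[0,0,0,0,0,0,0,0,0,0])

```text
time: 1.7
eef_pos: [0.4764, 0.0809, 0.0794]
eef_rot: [3.14, -0.0, 1.571]
contact_force: [0.2, 0.6, -0.2]
grip_width: 0.0
```

Run:
```python
from workcell import *
import cv2
s=observe();print(s['eef_pos'],s['grip_width'],s['contact_force'])
a=read_camera("wrist");b=read_camera("side")[130:280,230:430]
cv2.imwrite("pics/d.png",a[:,:,::-1]);cv2.imwrite("pics/d2.png",cv2.resize(b[:,:,::-1],None,fx=4,fy=4))
for _ in range(3): print(observe()['contact_force'],observe()['eef_pos'])
```

```text
[0.47639815 0.08094677 0.07937153] 0.00039462353142784924 [ 0.23503598  0.64923248 -0.23657026]
[ 0.2115072  -0.74148859  0.17486301] [0.47614299 0.08105017 0.07910102]
[ 0.2115072  -0.74148859  0.17486301] [0.47614299 0.08105017 0.07910102]
[ 0.2115072  -0.74148859  0.17486301] [0.47614299 0.08105017 0.07910102]
```

View pics/d.png

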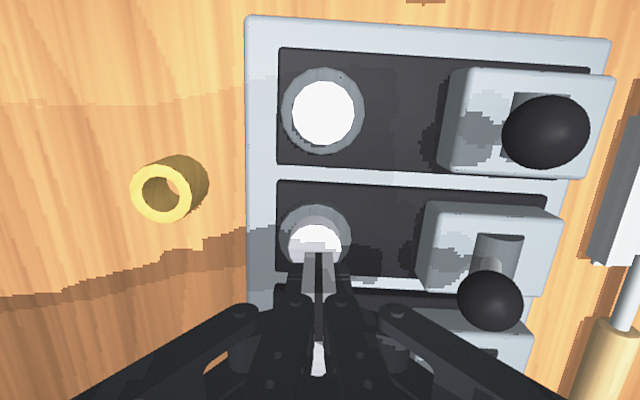

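View pics/d2.png

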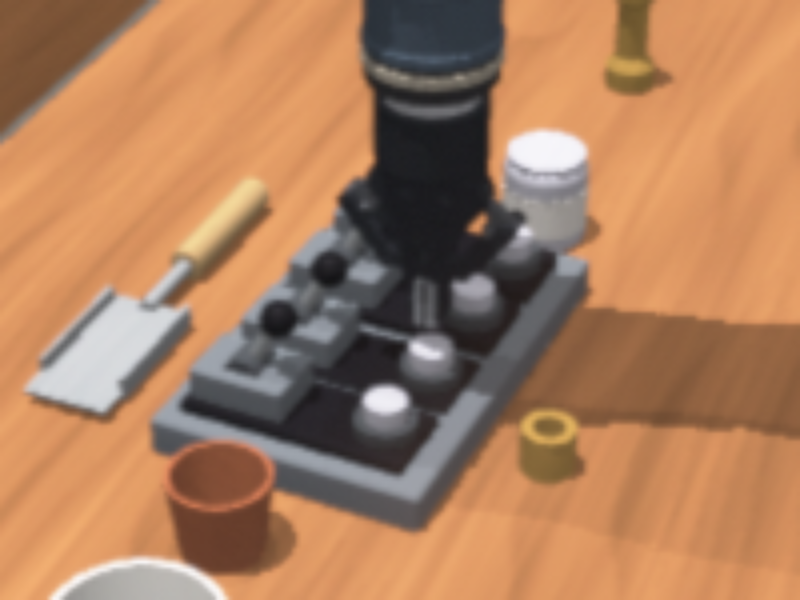

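Request:
play_rows(xyz=[[0,0,-0.02],[0,0,-0.04]], dr=[[0,0,0],[0,0,0.1]], hand=[0,0])

```text
time: 2.0
eef_pos: [0.4753, 0.081, 0.119]
eef_rot: [-3.141, 0.0, 1.471]
contact_force: [0.6, -0.2, 0.6]
grip_width: 0.003
```

Run:
```python
from workcell import *
s=observe();print(s['eef_pos'],s['eef_rot'],s['q'],s['contact_force'])
```

```text
[0.47533277 0.08098578 0.11898262] [-3.14112870e+00  1.10466542e-04  1.47057345e+00] [ 1.68745570e-01  2.28657668e-01 -3.04251191e-01  1.03836410e+00
  1.67955702e-05  1.83976480e+00] [ 0.61218738 -0.20916106  0.61277238]
```

Request:
play_rows(xyz=[[0,0,0],[0,0,0],[0,0,0],[0,0,0],[0,0,0],[0,0,0],[0,0,0],[0,0,0],[0,0,0],[0,0,0],[0,0,0],[0,0,0]], dr=[[0,0,-0.14],[0,0,-0.28],[0,0,-0.42],[0,0,-0.56],[0,0,-0.7],[0,0,-0.84],[0,0,-0.98],[0,0,-1.12],[0,0,-1.26],[0,0,-1.4],[0,0,-1.54],[0,0,-1.61]], hand=[0,0,0,0,0,0,0,0,0,0,0,0])

```text
time: 3.2
eef_pos: [0.4758, 0.0811, 0.1188]
eef_rot: [3.141, 0.001, 3.086]
contact_force: [-0.1, 1.0, 0.0]
grip_width: 0.001
```

Request:
play_rows(xyz=[[0,0,0.02],[0,0,0.04],[0,0,0.045],[0,0,0.046],[0,0,0.047],[0,0,0.047]], dr=[[0,0,0],[0,0,0],[0,0,0],[0,0,0],[0,0,0],[0,0,0]], hand=[0,0,0,0,0,0])

```text
time: 3.8
eef_pos: [0.4761, 0.0811, 0.0721]
eef_rot: [3.141, 0.001, 3.081]
contact_force: [-0.0, -0.5, 0.9]
grip_width: 0.003
```

Run:
```python
from workcell import *
import cv2
for _ in range(2):
    s=observe();print(s['eef_pos'],s['eef_rot'],s['q'][5],s['contact_force']);a=read_camera("wrist")
cv2.imwrite("pics/e.png",a[:,:,::-1])
```

```text
[0.47611194 0.08107362 0.0720599 ] [3.14132031e+00 1.10083213e-03 3.08076253e+00] 0.2294852036100161 [-0.00312181 -0.45637825  0.87852725]
[0.47607938 0.08108802 0.07205522] [3.14134543e+00 1.09170193e-03 3.08080292e+00] 0.22950016639773255 [-1.28068623  0.09049695 -0.56912295]
```

View pics/e.png

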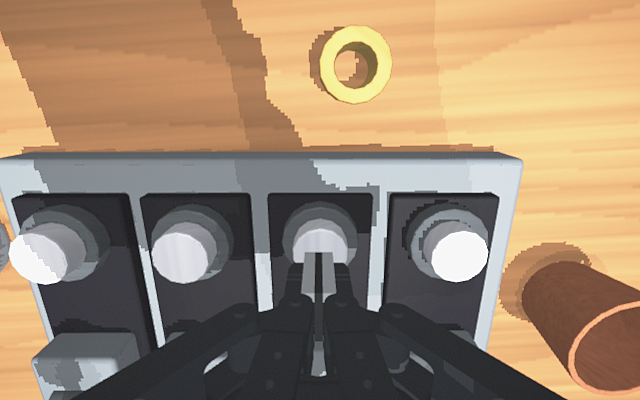

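```bash
cat > rd.py <<'E'
import sys,numpy as np
from workcell import *
n=int(sys.argv[1]) if len(sys.argv)>1 else 8
F=[];t=[];z=[]
for _ in range(n):
    read_camera("wrist"); s=observe(); F.append(s['contact_force']);t.append(s['tau']);z.append(s['eef_pos'])
F=np.array(F);t=np.array(t)
print("F",F.mean(0).round(2),"sd",F.std(0).round(2),"tau23",t.mean(0)[1:4].round(3),"sd",t.std(0)[1:4].round(3),"p",np.mean(z,0).round(5),"t",round(s['time'],2))
E
python3 rd.py 14
```

```text
F [ 0.14 -0.2  -0.01] sd [0.51 0.42 0.66] tau23 [-6.8385e+01  4.3337e+01  7.0000e-03] sd [0.037 0.038 0.004] p [0.47566 0.08101 0.07144] t 4.6
```

Request:
play_rows(xyz=[[0,0,0.001],[0,0,0.002],[0,0,0.002],[0,0,0.002]], dr=[[0,0,0],[0,0,0],[0,0,0],[0,0,0]], hand=[0,0,0,0])

```text
time: 5.0
eef_pos: [0.4755, 0.081, 0.0693]
eef_rot: [-3.142, -0.0, 3.081]
contact_force: [0.4, -0.2, 0.1]
grip_width: 0.0
```

```bash
python3 rd.py 6
```

```text
F [0.35 0.22 0.12] sd [0.47 0.39 0.21] tau23 [-6.8364e+01  4.3150e+01 -1.0000e-03] sd [0.025 0.023 0.003] p [0.47559 0.08101 0.06932] t 5.3
```

Request:
play_rows(xyz=[[0,0,0.001],[0,0,0.002],[0,0,0.002],[0,0,0.002]], dr=[[0,0,0],[0,0,0],[0,0,0],[0,0,0]], hand=[0,0,0,0])

```text
time: 5.7
eef_pos: [0.4756, 0.081, 0.0673]
eef_rot: [-3.142, -0.0, 3.081]
contact_force: [0.2, -0.6, 0.2]
grip_width: -0.0
```

```bash
python3 rd.py 6
```

```text
F [ 0.01  0.08 -0.08] sd [0.59 0.19 0.36] tau23 [-6.8431e+01  4.3037e+01 -1.0000e-03] sd [0.023 0.022 0.003] p [0.4756  0.081   0.06732] t 6.0
```

Request:
play_rows(xyz=[[0,0,0.001],[0,0,0.001],[0,0,0.001]], dr=[[0,0,0],[0,0,0],[0,0,0]], hand=[0,0,0])

```text
time: 6.3
eef_pos: [0.4755, 0.081, 0.0662]
eef_rot: [-3.142, -0.0, 3.081]
contact_force: [-0.1, 0.0, -0.1]
grip_width: -0.002
```

```bash
python3 rd.py 6
```

```text
F [0.06 0.1  0.03] sd [0.35 0.48 0.57] tau23 [-68.478  42.986  -0.   ] sd [0.014 0.015 0.003] p [0.47558 0.081   0.06631] t 6.6
```

Request:
play_rows(xyz=[[0,0,0.001],[0,0,0.001],[0,0,0.001]], dr=[[0,0,0],[0,0,0],[0,0,0]], hand=[0,0,0])

```text
time: 6.9
eef_pos: [0.4755, 0.081, 0.0653]
eef_rot: [-3.142, -0.0, 3.081]
contact_force: [-1.2, -0.5, 0.2]
grip_width: 0.002
```

```bash
python3 rd.py 6
```

```text
F [ 0.04 -0.25  0.25] sd [0.53 0.25 0.37] tau23 [-6.8510e+01  4.2928e+01 -1.0000e-03] sd [0.014 0.015 0.003] p [0.47558 0.081   0.06531] t 7.2
```

Request:
play_rows(xyz=[[0,0,0.001],[0,0,0.001],[0,0,0.001]], dr=[[0,0,0],[0,0,0],[0,0,0]], hand=[0,0,0])

```text
time: 7.5
eef_pos: [0.4756, 0.081, 0.0643]
eef_rot: [3.142, -0.0, 3.081]
contact_force: [-0.6, 0.5, -1.0]
grip_width: -0.003
```

```bash
python3 rd.py 6
```

```text
F [ 0.02 -0.31  0.08] sd [0.28 0.49 0.21] tau23 [-6.8543e+01  4.2870e+01 -1.0000e-03] sd [0.015 0.015 0.003] p [0.47559 0.081   0.06431] t 7.8
```

Request:
play_rows(xyz=[[0,0,0.001],[0,0,0.001],[0,0,0.001]], dr=[[0,0,0],[0,0,0],[0,0,0]], hand=[0,0,0])

```text
time: 8.1
eef_pos: [0.4756, 0.081, 0.0633]
eef_rot: [-3.142, -0.0, 3.081]
contact_force: [0.5, -0.1, -0.2]
grip_width: 0.003
```

```bash
python3 rd.py 5
```

```text
F [ 0.27  0.03 -0.33] sd [0.4  0.58 0.26] tau23 [-6.8573e+01  4.2808e+01 -1.0000e-03] sd [0.013 0.014 0.003] p [0.47558 0.081   0.06331] t 8.35
```

Request:
play_rows(xyz=[[0,0,0.001],[0,0,0.001],[0,0,0.001]], dr=[[0,0,0],[0,0,0],[0,0,0]], hand=[0,0,0])

```text
time: 8.65
eef_pos: [0.4756, 0.081, 0.0623]
eef_rot: [-3.142, -0.0, 3.081]
contact_force: [0.2, -0.4, -0.2]
grip_width: 0.003
```

```bash
python3 rd.py 5
```

```text
F [-0.19 -0.05  0.11] sd [0.43 0.35 0.1 ] tau23 [-6.8607e+01  4.2750e+01 -1.0000e-03] sd [0.014 0.014 0.003] p [0.47557 0.08101 0.06231] t 8.9
```

Request:
play_rows(xyz=[[0,0,0.001],[0,0,0.001],[0,0,0.001]], dr=[[0,0,0],[0,0,0],[0,0,0]], hand=[0,0,0])

```text
time: 9.2
eef_pos: [0.4755, 0.081, 0.0613]
eef_rot: [-3.142, -0.0, 3.081]
contact_force: [0.1, -0.4, 0.4]
grip_width: -0.002
```

```bash
python3 rd.py 5
```

```text
F [ 0.08 -0.31 -0.17] sd [0.62 0.23 0.45] tau23 [-6.8641e+01  4.2691e+01 -1.0000e-03] sd [0.013 0.014 0.003] p [0.47559 0.081   0.0613 ] t 9.45
```

Request:
play_rows(xyz=[[0,0,0.001],[0,0,0.001],[0,0,0.001]], dr=[[0,0,0],[0,0,0],[0,0,0]], hand=[0,0,0])

```text
time: 9.75
eef_pos: [0.4756, 0.081, 0.0603]
eef_rot: [3.142, 0.0, 3.081]
contact_force: [-0.4, 0.2, 0.2]
grip_width: 0.003
```

```bash
python3 rd.py 5
```

```text
F [ 0.39 -0.4   1.14] sd [0.24 0.36 0.36] tau23 [-68.137  42.004   0.215] sd [0.005 0.041 0.041] p [0.47565 0.08102 0.06035] t 10.0
```

Request:
play_rows(xyz=[[0,0,0.001],[0,0,0.001],[0,0,0.001]], dr=[[0,0,0],[0,0,0],[0,0,0]], hand=[0,0,0])

```text
time: 10.3
eef_pos: [0.4757, 0.081, 0.0593]
eef_rot: [3.142, 0.0, 3.081]
contact_force: [0.6, -0.2, 1.1]
grip_width: 0.0
```

```bash
sed -i 's/cv2.imwrite.*//' rd.py; python3 rd.py 5; python3 -c "
from workcell import *;import cv2
a=read_camera('wrist');cv2.imwrite('pics/f.png',a[:,:,::-1])"
```

```text
F [ 0.91 -0.14  1.76] sd [0.43 0.31 0.36] tau23 [-67.797  41.506   0.362] sd [0.004 0.029 0.033] p [0.47562 0.08101 0.05933] t 10.55
```

View pics/f.png

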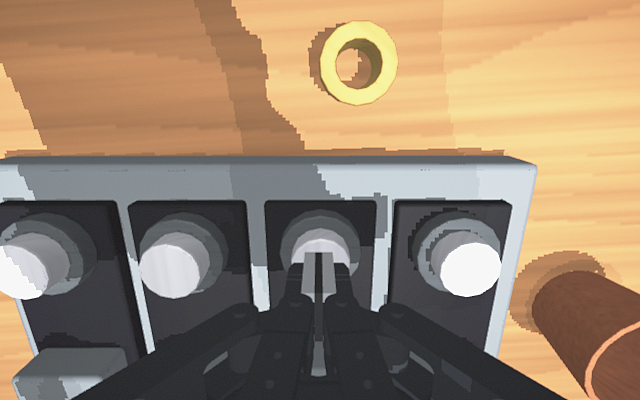

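Request:
play_rows(xyz=[[0,0,0.001],[0,0,0.001],[0,0,0.001]], dr=[[0,0,0],[0,0,0],[0,0,0]], hand=[0,0,0])

```text
time: 10.9
eef_pos: [0.4756, 0.081, 0.0583]
eef_rot: [3.142, 0.0, 3.081]
contact_force: [0.7, -0.2, 2.3]
grip_width: 0.004
```

```bash
python3 rd.py 5
```

```text
F [ 1.26 -0.17  2.56] sd [0.63 0.52 0.46] tau23 [-67.461  41.027   0.499] sd [0.006 0.024 0.029] p [0.47563 0.08101 0.05833] t 11.15
```

Request:
play_rows(xyz=[[0,0,0.001],[0,0,0.001],[0,0,0.001]], dr=[[0,0,0],[0,0,0],[0,0,0]], hand=[0,0,0])

```text
time: 11.45
eef_pos: [0.4756, 0.081, 0.0573]
eef_rot: [3.142, 0.0, 3.081]
contact_force: [0.8, 0.6, 3.3]
grip_width: -0.001
```

```bash
python3 rd.py 5
```

```text
F [0.8  0.47 2.53] sd [0.39 0.31 0.41] tau23 [-67.143  40.61    0.592] sd [0.006 0.022 0.027] p [0.47563 0.081   0.05732] t 11.7
```

Request:
play_rows(xyz=[[0,0,0.001],[0,0,0.001],[0,0,0.001]], dr=[[0,0,0],[0,0,0],[0,0,0]], hand=[0,0,0])

```text
time: 12.0
eef_pos: [0.4756, 0.081, 0.0563]
eef_rot: [-3.142, 0.0, 3.081]
contact_force: [1.8, 0.5, 3.8]
grip_width: 0.0
```

```bash
python3 rd.py 5
```

```text
F [1.06 0.25 3.59] sd [0.31 0.52 0.46] tau23 [-66.834  40.217   0.669] sd [0.007 0.018 0.025] p [0.47562 0.08101 0.05633] t 12.25
```

Request:
play_rows(xyz=[[0,0,0.0007],[0,0,0.0015],[0,0,0.0015]], dr=[[0,0,0],[0,0,0],[0,0,0]], hand=[0,0,0])

```text
time: 12.55
eef_pos: [0.4757, 0.081, 0.0548]
eef_rot: [-3.142, 0.0, 3.081]
contact_force: [1.9, 0.7, 4.4]
grip_width: -0.004
```

```bash
python3 rd.py 5
```

```text
F [ 1.06 -0.21  4.82] sd [0.4  0.73 0.54] tau23 [-66.374  39.732   0.677] sd [0.028 0.021 0.029] p [0.47562 0.08101 0.05482] t 12.8
```

Request:
play_rows(xyz=[[0,0,-0.005],[0,0,-0.015],[0,0,-0.03],[0,-0.024,-0.03],[0,-0.048,-0.03],[0,-0.072,-0.03],[0,-0.072,-0.025],[0,-0.072,-0.019],[0,-0.072,-0.0182],[0,-0.072,-0.0182],[0,-0.072,-0.0182]], dr=[[0,0,0],[0,0,0],[0,0,0],[0,0,0],[0,0,0],[0,0,0],[0,0,0],[0,0,0],[0,0,0],[0,0,0],[0,0,0]], hand=[0,0,0,0,0,0,0,0,0,0,0])

```text
time: 13.9
eef_pos: [0.4712, 0.0097, 0.0731]
eef_rot: [3.142, -0.0, 3.082]
contact_force: [-0.0, -0.0, 0.1]
grip_width: 0.001
```

```bash
python3 rd.py 4;python3 -c "
from workcell import *;import cv2
a=read_camera('wrist');cv2.imwrite('pics/g.png',a[:,:,::-1])"
```

```text
F [-0.05  0.22 -0.1 ] sd [0.42 0.54 0.19] tau23 [-6.6120e+01  4.3169e+01  1.5000e-02] sd [0.052 0.053 0.002] p [0.4713  0.00946 0.07314] t 14.1
```

View pics/g.png

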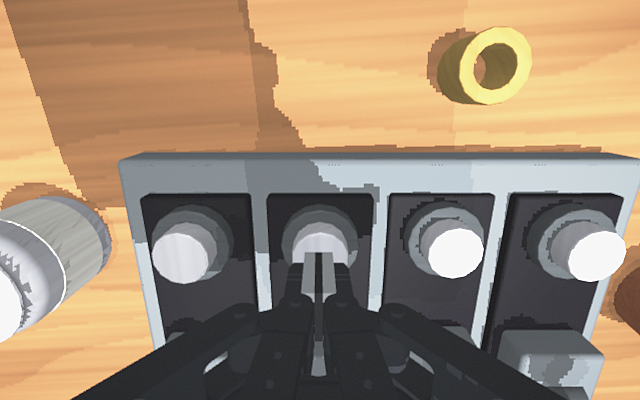

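Request:
play_rows(xyz=[[0,0,0.001],[0,0,0.0015],[0,0,0.0015]], dr=[[0,0,0],[0,0,0],[0,0,0]], hand=[0,0,0])

```text
time: 14.45
eef_pos: [0.4712, 0.0091, 0.0714]
eef_rot: [-3.142, -0.0, 3.081]
contact_force: [0.4, -0.5, 0.1]
grip_width: 0.003
```

```bash
python3 rd.py 3
```

```text
F [-0.35  0.36 -0.32] sd [0.41 0.32 0.3 ] tau23 [-6.6219e+01  4.3079e+01 -1.7000e-02] sd [0.009 0.01  0.014] p [0.4712  0.00913 0.07149] t 14.6
```

Request:
play_rows(xyz=[[0,0,0.001],[0,0,0.0015],[0,0,0.0015]], dr=[[0,0,0],[0,0,0],[0,0,0]], hand=[0,0,0])

```text
time: 14.9
eef_pos: [0.4712, 0.0091, 0.0699]
eef_rot: [-3.142, -0.0, 3.081]
contact_force: [-0.9, 0.3, -0.6]
grip_width: -0.001
```

```bash
python3 rd.py 3
```

```text
F [-0.01 -0.27 -0.01] sd [0.32 0.36 0.25] tau23 [-6.6262e+01  4.2990e+01 -1.7000e-02] sd [0.01  0.011 0.014] p [0.47119 0.00912 0.06998] t 15.05
```

Request:
play_rows(xyz=[[0,0,0.001],[0,0,0.0015],[0,0,0.0015]], dr=[[0,0,0],[0,0,0],[0,0,0]], hand=[0,0,0])

```text
time: 15.35
eef_pos: [0.4712, 0.0091, 0.0684]
eef_rot: [-3.142, -0.0, 3.081]
contact_force: [0.8, -0.4, 0.4]
grip_width: -0.002
```

```bash
python3 rd.py 3
```

```text
F [ 0.07 -0.17  0.53] sd [0.6  0.5  0.11] tau23 [-6.6312e+01  4.2903e+01 -1.7000e-02] sd [0.01  0.011 0.014] p [0.47119 0.00913 0.06848] t 15.5
```

Request:
play_rows(xyz=[[0,0,0.001],[0,0,0.001],[0,0,0.001]], dr=[[0,0,0],[0,0,0],[0,0,0]], hand=[0,0,0])

```text
time: 15.8
eef_pos: [0.4712, 0.0091, 0.0675]
eef_rot: [-3.142, -0.0, 3.081]
contact_force: [0.4, 0.1, 0.7]
grip_width: -0.005
```

```bash
python3 rd.py 3
```

```text
F [0.18 0.08 0.48] sd [0.4  0.15 0.09] tau23 [-6.6373e+01  4.2870e+01 -3.0000e-03] sd [0.009 0.01  0.003] p [0.47122 0.00913 0.06752] t 15.95
```

Request:
play_rows(xyz=[[0,0,0.001],[0,0,0.001],[0,0,0.001]], dr=[[0,0,0],[0,0,0],[0,0,0]], hand=[0,0,0])

```text
time: 16.25
eef_pos: [0.4712, 0.0091, 0.0665]
eef_rot: [-3.142, -0.0, 3.081]
contact_force: [0.3, -0.3, 0.4]
grip_width: 0.0
```

```bash
python3 rd.py 3
```

```text
F [-0.37  0.38 -0.08] sd [0.16 0.03 0.68] tau23 [-6.6407e+01  4.2810e+01 -2.0000e-03] sd [0.009 0.01  0.003] p [0.47121 0.00914 0.06651] t 16.4
```

Request:
play_rows(xyz=[[0,0,0.001],[0,0,0.001],[0,0,0.001]], dr=[[0,0,0],[0,0,0],[0,0,0]], hand=[0,0,0])

```text
time: 16.7
eef_pos: [0.4712, 0.0091, 0.0655]
eef_rot: [-3.142, 0.0, 3.081]
contact_force: [0.1, -1.0, -0.1]
grip_width: 0.003
```

```bash
python3 rd.py 3
```

```text
F [ 0.92 -0.28  0.33] sd [0.61 0.65 0.46] tau23 [-6.6386e+01  4.2671e+01  3.8000e-02] sd [0.013 0.011 0.003] p [0.47122 0.00913 0.06551] t 16.85
```

Request:
play_rows(xyz=[[0,0,0.001],[0,0,0.001],[0,0,0.001]], dr=[[0,0,0],[0,0,0],[0,0,0]], hand=[0,0,0])

```text
time: 17.15
eef_pos: [0.4712, 0.0091, 0.0645]
eef_rot: [-3.142, -0.0, 3.081]
contact_force: [-0.3, 0.3, 1.8]
grip_width: -0.001
```

```bash
python3 rd.py 3
```

```text
F [-0.03 -0.06  1.28] sd [0.3  0.25 0.1 ] tau23 [-65.794  42.325  -0.118] sd [0.012 0.006 0.008] p [0.47122 0.00914 0.06452] t 17.3
```

Request:
play_rows(xyz=[[0,0,0.001],[0,0,0.001],[0,0,0.001]], dr=[[0,0,0],[0,0,0],[0,0,0]], hand=[0,0,0])

```text
time: 17.6
eef_pos: [0.4712, 0.0091, 0.0635]
eef_rot: [-3.142, 0.0, 3.081]
contact_force: [-0.0, 0.7, 3.2]
grip_width: -0.002
```

```bash
python3 rd.py 3
```

```text
F [-1.17 -0.08  3.76] sd [0.14 0.35 0.48] tau23 [-65.175  41.97   -0.281] sd [0.01  0.003 0.012] p [0.47123 0.00914 0.06354] t 17.75
```

Request:
play_rows(xyz=[[0,0,0.001],[0,0,0.001],[0,0,0.001]], dr=[[0,0,0],[0,0,0],[0,0,0]], hand=[0,0,0])

```text
time: 18.05
eef_pos: [0.4712, 0.0091, 0.0625]
eef_rot: [-3.142, 0.0, 3.081]
contact_force: [0.1, -0.1, 4.4]
grip_width: -0.007
```

```bash
python3 rd.py 3
```

```text
F [-1.08 -0.27  5.15] sd [0.34 0.53 0.43] tau23 [-64.514  41.559  -0.423] sd [0.009 0.004 0.014] p [0.47124 0.00914 0.06255] t 18.2
```

Request:
play_rows(xyz=[[0,0,0.001],[0,0,0.001],[0,0,0.001]], dr=[[0,0,0],[0,0,0],[0,0,0]], hand=[0,0,0])

```text
time: 18.5
eef_pos: [0.4713, 0.0091, 0.0615]
eef_rot: [3.142, 0.0, 3.081]
contact_force: [-1.3, -0.4, 4.3]
grip_width: 0.005
```

```bash
python3 rd.py 3
```

```text
F [-0.31 -0.16  5.96] sd [0.44 0.41 0.65] tau23 [-64.227  41.379  -0.521] sd [0.008 0.006 0.002] p [0.47125 0.00913 0.06155] t 18.65
```

Request:
play_rows(xyz=[[0,0,0.0005],[0,0,0.001],[0,0,0.001]], dr=[[0,0,0],[0,0,0],[0,0,0]], hand=[0,0,0])

```text
time: 18.95
eef_pos: [0.4712, 0.0091, 0.0605]
eef_rot: [-3.142, 0.0, 3.081]
contact_force: [-0.9, 0.4, 5.3]
grip_width: -0.002
```

```bash
python3 rd.py 4
```

```text
F [-1.13  0.01  5.38] sd [0.55 0.13 0.28] tau23 [-64.407  41.327  -0.447] sd [0.015 0.023 0.004] p [0.47124 0.00913 0.06055] t 19.15
```

Request:
play_rows(xyz=[[0,0,0.0005],[0,0,0.001],[0,0,0.001]], dr=[[0,0,0],[0,0,0],[0,0,0]], hand=[0,0,0])

```text
time: 19.45
eef_pos: [0.4712, 0.0091, 0.0594]
eef_rot: [-3.142, -0.0, 3.081]
contact_force: [-1.0, -0.3, 4.2]
grip_width: 0.001
```

```bash
python3 rd.py 4
```

```text
F [-0.29  0.55  3.73] sd [0.27 0.2  0.18] tau23 [-64.927  41.327  -0.196] sd [0.005 0.011 0.006] p [0.47123 0.00913 0.0595 ] t 19.65
```

Request:
play_rows(xyz=[[0,0,0.0005],[0,0,0.001],[0,0,0.001]], dr=[[0,0,0],[0,0,0],[0,0,0]], hand=[0,0,0])

```text
time: 19.95
eef_pos: [0.4712, 0.0091, 0.0584]
eef_rot: [3.142, -0.0, 3.081]
contact_force: [-0.0, -0.4, 2.3]
grip_width: -0.003
```

```bash
python3 rd.py 4
```

```text
F [-0.28  0.25  2.71] sd [0.5  0.29 0.48] tau23 [-6.5320e+01  4.1298e+01  8.0000e-03] sd [0.003 0.022 0.003] p [0.47121 0.00914 0.05847] t 20.15
```

Request:
play_rows(xyz=[[0,0,-0.003],[0,0,-0.008],[0,0,-0.02],[0,0,-0.042],[-0.015,0,-0.042],[-0.03,0,-0.042],[-0.04,0,-0.042],[-0.04,0,-0.042],[-0.04,0,-0.042]], dr=[[0,0,0],[0,0,0],[0,0,0],[0,0,0],[0,0,0],[0,0,0],[0,0,0],[0,0,0],[0,0,0]], hand=[0,0,0,0,0,0,0,0,0])

```text
time: 21.05
eef_pos: [0.5105, 0.0067, 0.1002]
eef_rot: [-3.142, -0.001, 3.081]
contact_force: [-0.5, 0.8, -0.3]
grip_width: -0.001
```

```bash
python3 rd.py 3; python3 -c "
from workcell import *;import cv2,numpy as np
a=read_camera('wrist');c=read_camera('scene')[130:280,260:420];d=read_camera('side')[130:280,240:400]
cv2.imwrite('pics/i.png',a[:,:,::-1])
cv2.imwrite('pics/i2.png',cv2.resize(np.hstack([c,d])[:,:,::-1],None,fx=2.5,fy=2.5,interpolation=2))"
```

```text
F [-0.26 -0.01  0.12] sd [0.66 0.21 0.22] tau23 [-7.2244e+01  4.5459e+01 -2.0000e-02] sd [0.102 0.193 0.026] p [0.51043 0.00673 0.10038] t 21.2
```

View pics/i.png

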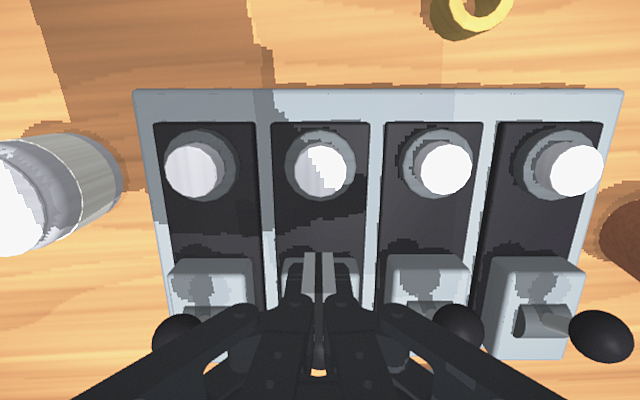

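View pics/i2.png

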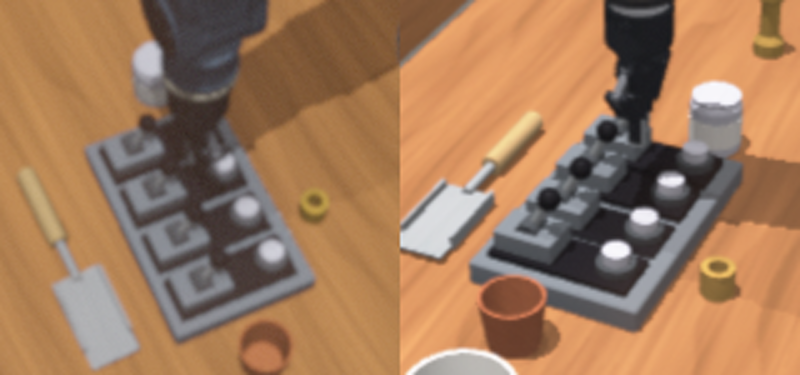

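Request:
play_rows(xyz=[[-0.005,0,0],[-0.01,0,0],[-0.014,0,0],[-0.018,0,0],[-0.022,0,0],[-0.026,0,0],[-0.03,0,0],[-0.034,0,0],[-0.038,0,0],[-0.042,0,0],[-0.046,0,0],[-0.05,0,0]], dr=[[0,0,0],[0,0,0],[0,0,0],[0,0,0],[0,0,0],[0,0,0],[0,0,0],[0,0,0],[0,0,0],[0,0,0],[0,0,0],[0,0,0]], hand=[0,0,0,0,0,0,0,0,0,0,0,0])

```text
time: 22.55
eef_pos: [0.5614, 0.0036, 0.1005]
eef_rot: [-3.142, 0.0, 3.081]
contact_force: [-0.7, 0.3, -0.3]
grip_width: 0.008
```

```bash
python3 rd.py 4; python3 -c "
from workcell import *;import cv2,numpy as np
c=read_camera('scene')[130:280,260:420];d=read_camera('side')[130:280,240:400]
cv2.imwrite('pics/j2.png',cv2.resize(np.hstack([c,d])[:,:,::-1],None,fx=2.5,fy=2.5,interpolation=2))"
```

```text
F [-0.66  0.1   0.09] sd [0.52 0.62 0.45] tau23 [-82.227  45.949   0.102] sd [0.929 0.697 0.111] p [0.5615  0.00363 0.10044] t 22.75
```

View pics/j2.png

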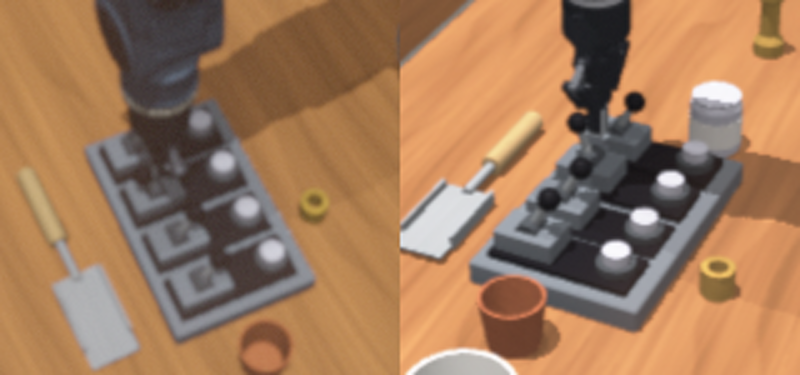

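Request:
play_rows(xyz=[[-0.002,0,0],[-0.004,0,0],[-0.006,0,0],[-0.008,0,0],[-0.008,0,0],[-0.008,0,0]], dr=[[0,0,0],[0,0,0],[0,0,0],[0,0,0],[0,0,0],[0,0,0]], hand=[0,0,0,0,0,0])

```text
time: 23.45
eef_pos: [0.5693, 0.0032, 0.1005]
eef_rot: [3.142, 0.0, 3.081]
contact_force: [0.2, -0.5, -0.7]
grip_width: 0.002
```

```bash
python3 rd.py 4
```

```text
F [-0.2  -0.22  0.13] sd [0.39 0.37 0.32] tau23 [-8.3325e+01  4.6080e+01 -3.0000e-03] sd [0.053 0.008 0.007] p [0.56918 0.00318 0.10062] t 23.65
```

Request:
play_rows(xyz=[[-0.001,0,0],[-0.001,0,0],[-0.001,0,0]], dr=[[0,0,0],[0,0,0],[0,0,0]], hand=[0,0,0])

```text
time: 23.95
eef_pos: [0.5699, 0.0031, 0.1005]
eef_rot: [3.142, -0.0, 3.081]
contact_force: [-2.3, 0.1, 0.6]
grip_width: 0.0
```

```bash
python3 rd.py 4
```

```text
F [-1.83 -0.27  0.36] sd [0.77 0.19 0.38] tau23 [-83.644  47.145  -0.952] sd [0.029 0.054 0.045] p [0.56991 0.00313 0.10047] t 24.15
```

Request:
play_rows(xyz=[[-0.001,0,0],[-0.001,0,0],[-0.001,0,0]], dr=[[0,0,0],[0,0,0],[0,0,0]], hand=[0,0,0])

```text
time: 24.45
eef_pos: [0.5702, 0.0031, 0.1003]
eef_rot: [3.142, -0.002, 3.081]
contact_force: [-7.2, 0.7, 3.8]
grip_width: -0.0
```

```bash
python3 rd.py 4
```

```text
F [-8.11  1.14  4.3 ] sd [0.27 0.22 0.6 ] tau23 [-82.649  49.19   -3.488] sd [0.015 0.003 0.002] p [0.57018 0.00312 0.10034] t 24.65
```

Request:
play_rows(xyz=[[0.005,0,0],[0.02,0,0],[0.03,0,0],[0.03,0,-0.03],[0.03,0,-0.06],[0.03,0,-0.1],[0.03,0,-0.14],[0.03,0,-0.18],[0.03,0,-0.2],[0.03,0,-0.2],[0.03,0,-0.2]], dr=[[0,0,0],[0,0,0],[0,0,0],[0,0,0],[0,0,0],[0,0,0],[0,0,0],[0,0,0],[0,0,0],[0,0,0],[0,0,0]], hand=[0,0,0,0,0,0,0,0,0,0,0])

```text
time: 25.75
eef_pos: [0.5412, 0.0049, 0.3003]
eef_rot: [3.142, 0.001, 3.081]
contact_force: [0.7, -0.5, 0.1]
grip_width: -0.0
```

```bash
python3 rd.py 2; python3 -c "
from workcell import *;import cv2,numpy as np
c=read_camera('scene')[130:280,260:420];d=read_camera('side')[130:280,240:400]
cv2.imwrite('pics/k2.png',cv2.resize(np.hstack([c,d])[:,:,::-1],None,fx=2.5,fy=2.5,interpolation=2))
cv2.imwrite('pics/k3.png',read_camera('side')[:,:,::-1])"
```

```text
F [0.2  0.1  0.09] sd [0.01 0.69 0.1 ] tau23 [-78.274  49.843   0.125] sd [0.37 0.37 0.08] p [0.54073 0.0049  0.29946] t 25.85
```

View pics/k2.png

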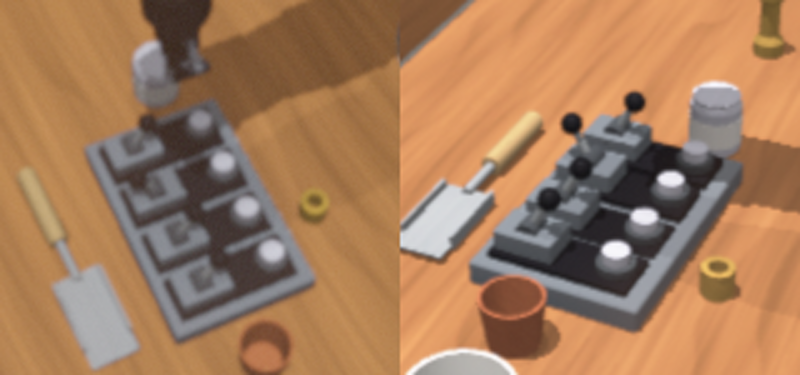

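View pics/k3.png

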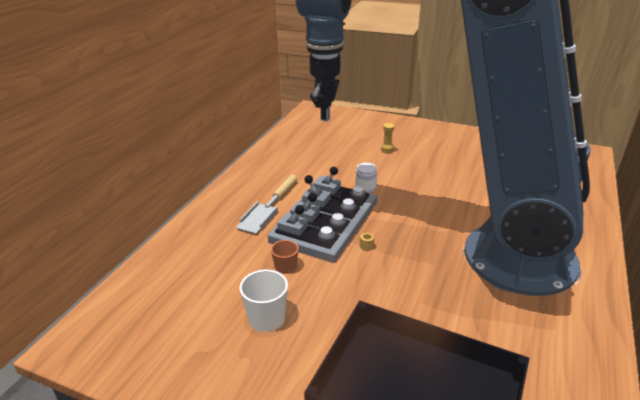

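Run:
```python
from workcell import *
from h import *
i=camera_info("side")
for a in (0,.8,.9,1.):
    th=(a-.5); b=np.array([np.cos(-.06),np.sin(-.06)])
    p=np.array([.4712,.0095])+b*(.1+.05*np.sin(th)); print(a,proj(i,[*p,.0617+.05*np.cos(th)]))
print(sign_off())
```

```text
0 (np.float64(322.64790618955465), np.float64(182.1799009901532))
0.8 (np.float64(310.36316472066846), np.float64(177.99156786039683))
0.9 (np.float64(308.9046362484908), np.float64(178.1435625718115))
1.0 (np.float64(307.5156760692958), np.float64(178.44743463258044))
the job is handed in; nothing more can be done
None
```

The snapping button is at place 3, counted from the board's +y end. I threw that station's lever fully over and handed the job in after about 26 s.

- **Place 2:** pressed in slow steps to about 6 mm. The force rose evenly to 4.8 N with no drop, so this one is soft.
- **Place 3:** the force rose to between 5 and 6 N at about 4 mm, then fell to 3.7 N and 2.7 N by about 7 mm. That is the snap. I stopped about 3 mm short of its stop.
- **Places 1 and 4:** I did not press these, because the snapping button had already been found.
- **Lever 3:** I pushed its ball away from the button until it met its end stop at about 8 N, then backed off and raised the arm clear.

**Last checks:**
- The side picture puts the lever 3 ball at about (308, 179). The prediction for fully thrown is (307.5, 178.4) and for 0.9 rad (308.9, 178.1). The picture alone can't separate those two, so "fully over" rests mainly on the force felt at the end stop.
- In the pictures all four buttons are out, the other three levers still lean back, and nothing else on the shelf appears to have moved.
- With the arm clear, the tool force read near zero, and none of the checks disagreed.

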